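# Tighten a test-clamp screw with the long arm of a hex key

## Task

Take the L-shaped hex key out of its leaning stand, turn it over and seat its short arm fully in the socket of the clamp's cap screw. Then, using the outer half of the long arm as the lever, turn the stiff screw clockwise (seen from above) until it comes up hard against its stop, without forcing the key or the screw. Leave the key standing in the screw, and leave the two aluminium grips and the carton alone.

Things in the scene. Friction and masses are not known exactly. Their poses are not given: they have to be found in the camera images.
- key_grip (a point): Loose L-shaped hex key, plain steel, 14 mm across flats, 260 g; long arm 170 mm, short arm 60 mm, from the bend (where the centre lines meet). This point: centre line of the long arm, 60 mm from the bend, near the centre of mass. +x: along the long arm away from the bend; -z: the way the short arm points; +-y: normal to the L and to a pair of flats (grip these).
- key_foot (a point): Centre of the end face of the key's short arm, 60 mm from the bend; axes as key_grip. The last 1.5 mm tapers by 1 mm all round. With this arm in the screw and no hand on it the key sags about 10 degrees, long end down. Turning the key from its stand to short arm down is 60 degrees about its y axis.
- key_end (a point): Centre of the end face of the key's long arm, 170 mm from the bend; axes as key_grip. At the start this end is 62 mm deep in the stand's hole, with some play; bend uppermost, long arm about 30 degrees from vertical, short arm drooping 30 degrees. The key pulls out along its long arm.
- socket (a point): Centre of the mouth of the cap screw's hexagonal socket, at the top of its head (74 mm above the bench). Socket 15.2 mm across flats, 18 mm deep, axis vertical; head 29 mm across, 24 mm above the clamp's top. +x points to a corner of the hexagon and turns with the screw: the key fits with its x axis at 0, 60, 120.. degrees to it, give or take 8 (also the play felt in turning).
- screw (a joint): Angle of the cap screw, rad, growing clockwise seen from above (tightening). Starts at 0 to 0.45; tight against a hard stop near 1.3, where the push needed rises steeply. Stiff: about 1.2 N m of steady friction, stays where left. Some 8 N sideways near the far end of the key's long arm turns it; over some 14 N there (2.4 N m) is forcing it.
- mouth (a point): Centre of the hole's mouth in the fixed grey plastic key stand, about 79 mm above the bench. Tube 36 mm square leaning 30 degrees from vertical towards this point's +y; point z is vertical; foot 90 x 120 mm. Hole 18 mm square, 62 mm deep along the leaning axis.
- clamp: Fixed specimen clamp: dark base plate 170 x 150 x 16 mm, on it two aluminium jaws 75 x 62 mm with a steel strip between, top at 50 mm, the cap screw upright in the middle. Origin under the screw at bench level; the plate's 170 mm side is along x.
- tgrip0: T-shaped aluminium grip, 62 x 60 x 24 mm, loose on the bench beyond the work; leave alone. Origin under the centre of its cross bar.
- tgrip1: A second such grip, same shape; leave alone.
- carton: Open cardboard carton 90 x 100 x 50 mm, on the bench beyond the work; leave alone. Origin under its centre.

How it is judged:
By the outcome, as a careful person would: the job done as asked, in the order asked, and still so for the second after the job is handed in, with the robot touching nothing.
It also fails if it takes over 72 s, if anything falls off the work surface, if the arm or the gripper's body presses on something with over 40 N, if the wrist force passes 120 N, or if a joint passes its speed limit or range.

## Robot

A 6-joint arm with a two-finger parallel gripper is mounted at the origin on the work surface. World frame = base frame: x ahead of the robot, y to its left, z up, the work surface at z = 0. Lengths are in m, angles in rad, forces in N, time in s.
With the tool pointing down it reaches from about 0.35 to 0.975 m from the base axis. Payload 4.9 kg.
Tool frame: the origin (TCP) lies at the very end of the fingers, on their centre line; the grasp point (between the pads) lies 19 mm behind it; z points along the fingers, y is the line along which they close (so a half turn about z gives the same grasp; the last joint's range is limited). The gripper opens to 85 mm and grips with 20 to 120 N. Pads are 22 mm wide; open, the fingers measure 114 mm over their backs; the gripper's body (76 mm by 85 mm) begins 54 mm behind the grasp point. The pads swing forward as they close: fully open they stand 13 mm farther back than shut.
Start: joints at [-1.316, 0.053, 1.613, -0, 1.476, -0.119], TCP at [0.228, -0.582, 0.231] pointing down, gripper open.
Joint ranges: [-3.01, 3.01], [-1.01, 2.22], [0.06, 2.58], [-1.02, 4.17], [0.09, 2.62], [-3.14, 3.14]. Speed limits (rad/s): [2.57, 2.57, 3.14, 3.14, 3.14, 3.14].

## Interface

Orientations are given as a rotation vector (axis times angle).
In Python, from station import * gives the robot as it stands.
- The arm moves only by the shell command python3 -m crank 'ROWS' [OPENING] [FORCE]. ROWS is JSON, a list of rows, each an object with "offset": the shift along the tool's x, y, z in m, a list of three; "twist": the turn, a rotation vector about the tool's x, y, z in degrees, a list of three. In form: [{"offset": [x, y, z], "twist": [rx, ry, rz]}, ...]. A call has 1 to 20 rows; each row is the pose to reach, as a shift and turn from the pose commanded when the call began, along the tool's axes at that moment; what a row does not reach only later rows make up. A row lasts 1/8 s, in which the tool goes at most 62.5 mm and 10.7 degrees, less where a joint would pass 70% of its speed; a pose out of reach is approached as far as the arm can. A call with a gripper value outside its range is refused whole. OPENING is the opening, from 0 (shut) to 1 (fully open), set as the call begins (- or left out, the last holds). The fingers move at their own pace and stop on an object; FORCE is the grip in N (left out, the last holds). Time passes only in rows, so rows that repeat a pose let the fingers close. It gives the time, the measured TCP pose, the force, the opening and the grip force at its end, in the units of the state.
- get_obs(): the state, without advancing time (a new reading comes with each control period).
- get_image(name): name is "scene" or "top" or "wrist"; returns the picture (400x640x3 uint8, red, green, blue); there is no depth.
- get_calibration(name): a dict with "intrinsics" (3x3 intrinsics, pixels), "world_from_camera" (4x4, takes a point from camera to world coordinates); the wrist camera has in their place "tool_from_camera" (4x4, takes a point from camera to tool coordinates, whose origin is the TCP and whose axes are the flange's). Camera axes: x right, y up, looking along -z (the intrinsics and any distortion apply to the point x, -y, -z); pixel columns grow to the right and rows downward; lengths in m; the calibration is good to about 2 mm. A picture is of the moment at which its call begins: read the wrist's pose just before it. get_calibration takes no time and is no camera call.
- finish_job(): hands the job in; it is judged then, once.
Trained networks look in the newest picture that a camera, given by its name, has taken for a name from the list of things; names that differ only in an ending like _2 or _b are one class to them, and where a whole thing is asked for, a point or a joint stands for the part that bears it (a point fixed in the world has none). Each returns a list of dicts, best first, with "confidence" (0 to 1); they miss things now and then, are a little off and sometimes report something else, mostly with a low value. They report only what shows in the picture. A call takes as long as a camera call.
- cut_out(query, camera): "region" (400x640 bool, what is visible of it) and "rect" ([centre column, centre row, width, height] in pixels, round what is visible of it).
The state is a dict: "t": time; "q": joint angles; "dq": joint speeds; "effort": joint torques, N m; "tool_pos": TCP position; "tool_rot": TCP orientation; "contact_force": force on the tool from outside, world axes, zero at the start; "wrist_torque": the same for the moment, N m; "opening": finger opening in m; "grip_force": force on a finger pad.
Only numpy, scipy, OpenCV 4.12 (cv2) and the standard library are available. Lean on these libraries where they do the work, as an engineer would, in place of code of your own. Each camera call takes 0.05 s, during which the arm holds its last target. There are 200 camera calls.

## Working session

There is one attempt and no reset: what is moved stays moved. The work goes in short steps, Python scripts to look and compute and a shell command to move; the robot and the scene stay as the last step left them, time stands still between calls to the robot, and variables do not carry over. Pictures are saved under pics/ and viewed, at most 10 in all, crops included, and the job is handed in when it is done.

```bash
ls; mkdir -p pics; python3 - <<'E'
from station import *
import cv2,numpy as np
o=get_obs();print({k:np.round(v,3).tolist() for k,v in o.items()})
for n in("scene","top"):
    im=get_image(n);cv2.imwrite(f"pics/{n}0.png",im[:,:,::-1])
    c=get_calibration(n);print(n,{k:np.round(v,4).tolist() for k,v in c.items()})
    for q in("key_grip","screw","mouth","clamp","tgrip0","carton","socket"):
        try:
            r=cut_out(q,n);print(q,[(round(d["confidence"],2),np.round(d["rect"]).tolist()) for d in r[:3]])
        except Exception as e:print(q,e)
print({k:np.round(v,4).tolist() for k,v in get_calibration("wrist").items()})
E
```

```text
pics
{'t': 0.0, 'q': [-1.316, 0.053, 1.614, -0.0, 1.476, -0.119], 'dq': [0.001, -0.001, 0.001, -0.0, 0.001, -0.001], 'effort': [-0.002, -39.369, -37.018, -0.0, 0.007, -0.0], 'tool_pos': [0.228, -0.581, 0.23], 'tool_rot': [-3.085, -0.583, 0.0], 'contact_force': [0.039, -0.402, -0.694], 'wrist_torque': [-0.014, -0.006, -0.013], 'grip_force': 0.0, 'opening': 0.085}
scene {'intrinsics': [[394.819, 0.0, 323.9788], [0.0, 394.819, 200.0647], [0.0, 0.0, 1.0]], 'world_from_camera': [[-0.6413, -0.4385, 0.6296, 1.1394], [0.7672, -0.3736, 0.5213, 0.4722], [0.0067, 0.8174, 0.576, 0.578], [0.0, 0.0, 0.0, 1.0]]}
key_grip [(0.66, [439.0, 209.0, 66.0, 37.0])]
screw [(0.75, [281.0, 181.0, 11.0, 17.0]), (0.43, [440.0, 209.0, 66.0, 38.0])]
mouth [(0.75, [396.0, 241.0, 64.0, 57.0])]
clamp [(0.67, [284.0, 198.0, 86.0, 58.0])]
tgrip0 [(0.69, [212.0, 235.0, 26.0, 25.0]), (0.59, [245.0, 258.0, 35.0, 30.0])]
carton [(0.97, [305.0, 295.0, 77.0, 75.0])]
socket [(0.45, [278.0, 180.0, 14.0, 17.0]), (0.25, [212.0, 235.0, 32.0, 25.0])]
top {'intrinsics': [[408.7155, 0.0, 316.5567], [0.0, 408.7155, 200.2588], [0.0, 0.0, 1.0]], 'world_from_camera': [[-0.1094, 0.9715, -0.2104, 0.486], [-0.994, -0.106, 0.0272, 0.0708], [0.0041, 0.2121, 0.9772, 0.8721], [0.0, 0.0, 0.0, 1.0]]}
key_grip [(0.83, [210.0, 279.0, 72.0, 27.0]), (0.62, [340.0, 148.0, 28.0, 29.0])]
screw [(0.77, [414.0, 236.0, 20.0, 20.0])]
mouth [(0.56, [258.0, 269.0, 64.0, 59.0])]
clamp [(0.88, [409.0, 238.0, 85.0, 101.0])]
tgrip0 [(0.59, [395.0, 146.0, 28.0, 32.0]), (0.58, [342.0, 148.0, 25.0, 26.0]), (0.27, [210.0, 279.0, 73.0, 23.0])]
carton [(0.76, [271.0, 154.0, 53.0, 55.0])]
socket [(0.58, [412.0, 233.0, 19.0, 19.0]), (0.35, [340.0, 149.0, 27.0, 26.0])]
{'intrinsics': [[346.0763, 0.0, 317.1159], [0.0, 346.0763, 202.3865], [0.0, 0.0, 1.0]], 'tool_from_camera': [[-0.0009, 0.9615, 0.2749, 0.0706], [1.0, 0.0007, 0.0006, 0.0002], [0.0003, 0.2749, -0.9615, -0.1418], [0.0, 0.0, 0.0, 1.0]]}
```

```bash
python3 - <<'E'
import cv2,numpy as np
a=cv2.imread("pics/scene0.png")[140:340,180:500];b=cv2.imread("pics/top0.png")[110:310,150:470]
cv2.imwrite("pics/c0.png",np.vstack([cv2.resize(x,None,fx=1.5*5/3,fy=1.5,interpolation=3) if 0 else cv2.resize(x,(480,300),interpolation=cv2.INTER_CUBIC) for x in(a,b)]))
cv2.imwrite("pics/c0.png",np.hstack([cv2.resize(a[:, 0:320],(400,250)),cv2.resize(b,(400,250))]))
cv2.imwrite("pics/c1.png",np.vstack([cv2.resize(a[30:170,160:310],(643,600))[:300],cv2.resize(b,(643,402))])[:600])
E
cat > h.py <<'E'
import numpy as np
from station import *
from scipy.spatial.transform import Rotation as R
def cam(n,obs=None):
    c=get_calibration(n);K=c["intrinsics"]
    if n=="wrist":
        o=obs or get_obs();T=np.eye(4);T[:3,:3]=R.from_rotvec(o["tool_rot"]).as_matrix();T[:3,3]=o["tool_pos"]
        return np.array(K),T@np.array(c["tool_from_camera"])
    return np.array(K),np.array(c["world_from_camera"])
def ray(C,u,v):
    K,T=C;d=np.array([(u-K[0,2])/K[0,0],-(v-K[1,2])/K[1,1],-1]);return T[:3,3],T[:3,:3]@d
def onz(C,u,v,z):
    p,d=ray(C,u,v);return p+d*(z-p[2])/d[2]
def proj(C,X):
    K,T=C;x=(np.asarray(X)-T[:3,3])@T[:3,:3];return np.stack([K[0,2]+K[0,0]*x[...,0]/-x[...,2],K[1,2]-K[1,1]*x[...,1]/-x[...,2]],-1)
def tri(rs):
    A=0;b=0
    for p,d in rs:
        d=d/np.linalg.norm(d);M=np.eye(3)-np.outer(d,d);A=A+M;b=b+M@p
    return np.linalg.solve(A,b)
E
python3 - <<'E'
from h import *
s,t=cam("scene"),cam("top")
print("screw",tri([ray(s,281,181),ray(t,414,236)]),onz(t,414,236,.07),onz(t,412,233,.074),onz(s,278,180,.074))
E
```

```text
screw [ 0.56819146 -0.13995365  0.04980577] [ 0.56610832 -0.13468886  0.07      ] [ 0.57199155 -0.13069753  0.074     ] [ 0.59587512 -0.12060465  0.074     ]
```

View pics/c0.png

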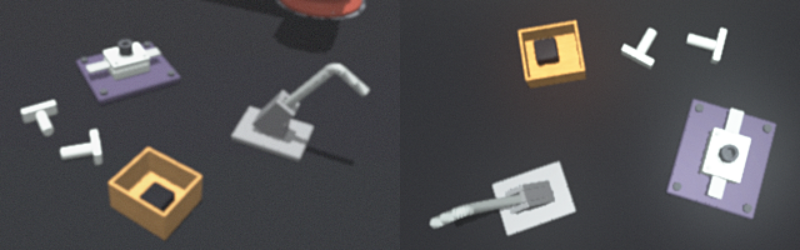

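The view shows the key leaning in its stand (bend near scene (446,196) / top (~208,278)), the clamp with its screw at top (414,236), and the grips and carton beyond them. Next I'll fit models to the masks.

```bash
cat > fit.py <<'E'
from h import *
import cv2
from scipy.optimize import minimize
def keypts(p):  # p: mouth x,y,z, yaw of lean e, lean from vertical
    x,y,z,yaw,l=p;e=np.array([np.cos(yaw),np.sin(yaw),0]);u=np.array([0,0,1.])
    a=np.sin(l)*e+np.cos(l)*u;s=np.cos(l)*e-np.sin(l)*u
    m=np.array([x,y,z]);b=m+.108*a
    return m,b,b+.06*s
def render(C,pts,w=.0150,sc=4):
    im=np.zeros((400*sc,640*sc),np.uint8)
    for a,b in zip(pts[:-1],pts[1:]):
        q=proj(C,np.array([a,b]));d=np.linalg.norm((a+b)/2-C[1][:3,3])
        cv2.line(im,*[tuple(int(v) for v in np.round((r+.5)*sc)) for r in q],255,max(1,int(round(w*C[0][0,0]/d*sc))))
    return cv2.resize(im,(640,400),interpolation=cv2.INTER_AREA).astype(float)/255
def cost(p,views,zprior=.079):
    c=0
    for C,m in views:
        r=render(C,keypts(p));c+=1-np.minimum(r,m).sum()/np.maximum(r,m).sum()
    return c+((p[2]-zprior)/.01)**2*.1+((p[4]-np.pi/6)/.06)**2*.1
E
python3 - <<'E'
from fit import *
views=[];V={}
for n in("scene","top"):
    im=get_image(n);C=cam(n);r=cut_out("key_grip",n)[0]["region"];views.append((C,r.astype(float)));print(n,r.sum())
    for q in("mouth","clamp","socket","screw"):
        g=cut_out(q,n)
        if g:V[q,n]=g[0]["region"]; (c,s,a)=cv2.minAreaRect(np.argwhere(g[0]["region"])[:,::-1].astype(np.float32)); print(q,n,g[0]["confidence"],np.round(c),np.round(s),round(a))
m0=onz(views[1][0],258,269,.02);print("foot c",m0)
best=None
for yaw in(1.2,1.6,2.0):
  for dx in(-.03,0,.03):
    p0=np.array([m0[0]+dx,m0[1],.079,yaw,np.pi/6])
    s=np.vstack([p0]+[p0+d for d in np.diag([.02,.02,.01,.25,.1])])
    r=minimize(cost,p0,args=(views,),method="Nelder-Mead",options=dict(initial_simplex=s,maxiter=500))
    if best is None or r.fun<best.fun:best=r
print(best.fun,best.x);print(np.round(keypts(best.x),4))
np.savez("fit0.npz",p=best.x)
# overlay
out=[]
for (C,m),n,(r0,c0) in zip(views,("scene","top"),((150,380),(230,150))):
    im=get_image(n)[:,:,::-1].copy();r=render(C,keypts(best.x));im[...,2]=np.maximum(im[...,2],(r*200).astype(np.uint8))
    out.append(cv2.resize(im[r0:r0+100,c0:c0+130],None,fx=3,fy=3,interpolation=cv2.INTER_CUBIC))
im=get_image("top")[:,:,::-1];out2=cv2.resize(im[180:280,350:480],None,fx=3,fy=3,interpolation=cv2.INTER_CUBIC)
im=get_image("scene")[:,:,::-1];out3=cv2.resize(im[150:250,220:350],None,fx=3,fy=3,interpolation=cv2.INTER_CUBIC)
cv2.imwrite("pics/f1.png",np.vstack([np.hstack(out),np.hstack([out3,out2])])[:600])
E
```

```text
scene 640
mouth scene 0.55 [400. 239.] [57. 50.] 22
clamp scene 0.71 [281. 195.] [45. 75.] 73
socket scene 0.54 [280. 180.] [15. 13.] 90
screw scene 0.74 [280. 180.] [13. 12.] 90
top 616
mouth top 0.74 [256. 268.] [44. 59.] 72
clamp top 0.9 [408. 236.] [74. 82.] 17
socket top 0.77 [412. 234.] [17. 18.] 27
screw top 0.61 [412. 234.] [17. 16.] 90
foot c [0.53869114 0.1826817  0.02      ]
0.23091196423396226 [0.53813363 0.20480049 0.0764776  1.79724645 0.54443839]
[[0.5381 0.2048 0.0765]
 [0.5256 0.2593 0.1689]
 [0.5141 0.3093 0.1378]]
```

View pics/f1.png

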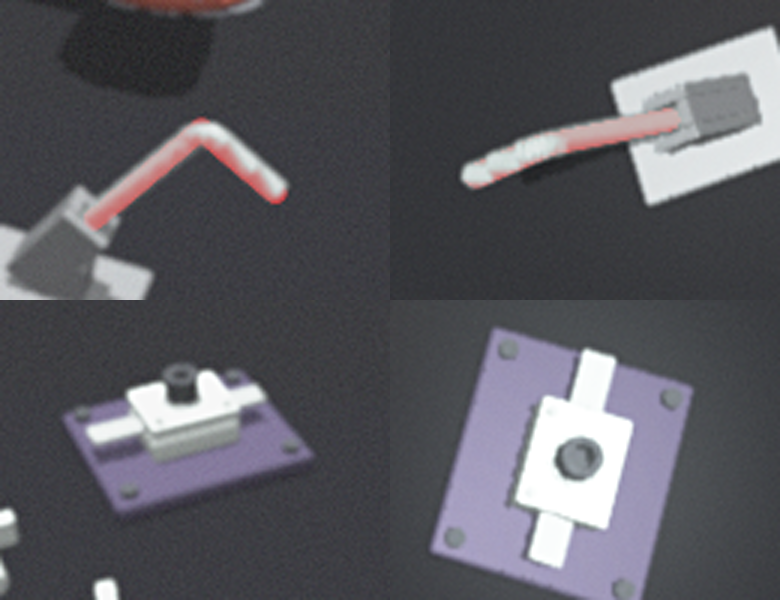

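```bash
cat > log.py <<'E'
from h import *
import json
o=get_obs();open("log.jsonl","a").write(json.dumps({k:np.asarray(v).tolist() for k,v in o.items()})+"\n")
E
python3 log.py; P='{"offset":[0.484,-0.294,-0.02],"twist":[0,0,0]}'; python3 -m crank '[{"offset":[0.484,-0.294,-0.02],"twist":[0,0,0]},{"offset":[0.484,-0.294,-0.02],"twist":[0,0,0]},{"offset":[0.484,-0.294,-0.02],"twist":[0,0,0]},{"offset":[0.484,-0.294,-0.02],"twist":[0,0,0]},{"offset":[0.484,-0.294,-0.02],"twist":[0,0,0]},{"offset":[0.484,-0.294,-0.02],"twist":[0,0,0]},{"offset":[0.484,-0.294,-0.02],"twist":[0,0,0]},{"offset":[0.484,-0.294,-0.02],"twist":[0,0,0]},{"offset":[0.484,-0.294,-0.02],"twist":[0,0,0]},{"offset":[0.484,-0.294,-0.02],"twist":[0,0,0]},{"offset":[0.484,-0.294,-0.02],"twist":[0,0,0]},{"offset":[0.484,-0.294,-0.02],"twist":[0,0,0]}]'; python3 log.py
python3 - <<'E'
from h import *
import cv2
o=get_obs();print(np.round(o["q"],3));C=cam("wrist",o);im=get_image("wrist");g=cut_out("socket","wrist");print([(d["confidence"],d["rect"]) for d in g])
g2=cut_out("screw","wrist");print([(d["confidence"],d["rect"]) for d in g2])
np.save("w0.npy",im)
u,v=g[0]["rect"][:2];print(onz(C,u,v,.074));u,v=int(u),int(v)
cr=im[max(0,v-35):v+35,max(0,u-35):u+35,::-1];print(cr.shape,u,v)
cv2.imwrite("pics/w0.png",np.hstack([cv2.resize(cr,(350,350),interpolation=cv2.INTER_CUBIC),cv2.resize(im[:,:,::-1],(448,280))[:, :].copy() if 0 else cv2.copyMakeBorder(cv2.resize(im[:,:,::-1],(448,280)),0,70,0,0,0)]))
E
```

```text
t: 3.1
tool_pos: [0.5708, -0.1325, 0.2512]
tool_rot: [3.087, 0.581, -0.001]
contact_force: [0.4, 0.0, 0.4]
opening: 0.0854
grip_force: 0.0
[-0.355 -0.05   1.683 -0.     1.509  0.844]
[(0.67, [321.2, 175.1, 34.1, 37.2])]
[(0.69, [321.6, 174.5, 35.8, 39.6])]
[ 0.57775564 -0.1339448   0.074     ]
(70, 70, 3) 321 175
```

View pics/w0.png

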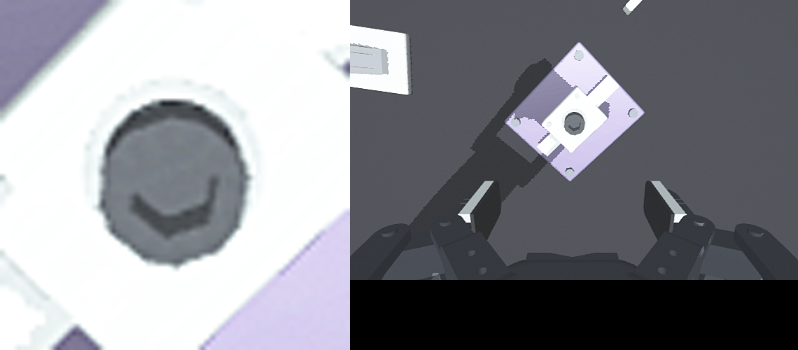

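```bash
python3 -m crank '[{"offset":[-0.023,0.004,0.05],"twist":[0,8,0]},{"offset":[-0.023,0.004,0.1],"twist":[0,16,0]},{"offset":[-0.023,0.004,0.13],"twist":[0,16,0]},{"offset":[-0.023,0.004,0.13],"twist":[0,16,0]},{"offset":[-0.023,0.004,0.13],"twist":[0,16,0]}]'; python3 log.py
python3 - <<'E'
from h import *
import cv2,json
o=get_obs();C=cam("wrist",o);im=get_image("wrist");g=cut_out("socket","wrist");print([(d["confidence"],d["rect"]) for d in g])
np.savez("w1.npz",im=im,K=C[0],T=C[1])
u,v=g[0]["rect"][:2];print(onz(C,u,v,.074));u,v=int(u),int(v)
cv2.imwrite("pics/w1.png",cv2.resize(im[v-35:v+35,u-35:u+35,::-1],(560,560),interpolation=cv2.INTER_CUBIC));print(u,v)
# kinematics fit
from scipy.optimize import least_squares
L=[json.loads(l) for l in open("log.jsonl")]
def fk(q,k):
    d1,a2,d4,of,l,a1,lx=k
    r1=R.from_euler("z",q[0]);r2=r1*R.from_euler("y",q[1]);r3=r2*R.from_euler("y",q[2]);r6=r3*R.from_euler("z",q[3])*R.from_euler("y",q[4])
    r=r6*R.from_euler("z",q[5]+np.pi/2)
    p=r1.apply([a1,of,d1])+r2.apply([0,0,a2])+r3.apply([lx,0,d4])+r.apply([0,0,l])
    return p,r
f=lambda k:np.concatenate([(fk(o["q"],k)[0]-o["tool_pos"])*1e3 for o in L]+[.5*(np.array(k)-[.3,.45,.55,.07,.35,0,0])])
s=least_squares(f,[.3,.45,.55,.07,.35,0,0]);print(np.round(s.x,4),np.round(s.fun[:-7],2))
for o in L:print(np.round(o["q"],3),(fk(o["q"],s.x)[1].inv()*R.from_rotvec(o["tool_rot"])).magnitude())
E
```

```text
t: 3.88
tool_pos: [0.5528, -0.1444, 0.1235]
tool_rot: [-3.009, -0.569, -0.427]
contact_force: [-0.1, -0.4, 0.7]
opening: 0.0852
grip_force: 0.0
[(0.83, [314.6, 210.9, 56.5, 55.9])]
[ 0.57447278 -0.13458135  0.074     ]
314 210
[0.238  0.4264 0.6099 0.0742 0.2795 0.     0.0957] [-0.  0. -0. -0. -0. -0.  0.  0.  0.]
[-1.316  0.053  1.613  0.     1.476 -0.119] 5.276097718886993e-16
[-0.355 -0.05   1.683 -0.     1.509  0.844] 1.173526115360126e-15
[-0.49  -0.119  1.986  0.238  1.099  0.617] 3.259064841836628e-16
```

View pics/w1.png

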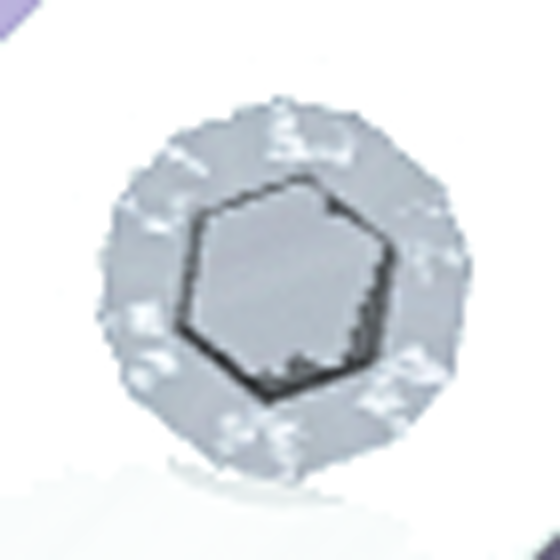

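```bash
cat > kin.py <<'E'
from h import *
import json
from scipy.optimize import least_squares
def fk(q,k):
    d1,a2,d4,of,l,a1,lx=k
    r1=R.from_euler("z",q[0]);r2=r1*R.from_euler("y",q[1]);r3=r2*R.from_euler("y",q[2])
    r=r3*R.from_euler("z",q[3])*R.from_euler("y",q[4])*R.from_euler("z",q[5]+np.pi/2)
    return r1.apply([a1,of,d1])+r2.apply([0,0,a2])+r3.apply([lx,0,d4])+r.apply([0,0,l]),r
def calib():
    L=[json.loads(l) for l in open("log.jsonl")];p0=[.3,.45,.55,.07,.35,0,0]
    f=lambda k:np.concatenate([(fk(o["q"],k)[0]-o["tool_pos"])*1e3 for o in L]+[.5*(np.array(k)-p0)])
    return least_squares(f,p0).x
LO=np.array([-3.01,-1.01,.06,-1.02,.09,-3.14]);HI=np.array([3.01,2.22,2.58,4.17,2.62,3.14])
K=calib()
def ik(p,r,seeds):
    best=None
    for s in seeds:
        f=lambda q:np.concatenate([(fk(q,K)[0]-p)*5,(fk(q,K)[1].inv()*r).as_rotvec()])
        x=least_squares(f,np.clip(s,LO+.01,HI-.01),bounds=(LO,HI))
        m=np.minimum(x.x-LO,HI-x.x).min()
        if x.cost<1e-6 and (best is None or m>best[1]):best=(x.x,m)
    return best
E
cat > plan.py <<'E'
from kin import *
d=np.load("w1.npz");C=(d["K"],d["T"])
pts=(np.array([(305,178),(393,252),(375,358),(268,402),(180,328),(200,215)])+.5)/8-.5+[279,175]
W=np.array([onz(C,u,v,.074) for u,v in pts]);c=W.mean(0)
an=np.arctan2(*(W-c)[:,1::-1].T);A=np.angle(np.exp(6j*an).mean())/6
print("socket",c,"AF",2*np.linalg.norm(W-c,axis=1).mean()*.866,"corner ang",np.degrees(A),np.degrees(an)%60)
p=np.load("fit0.npz")["p"];m,b,f=keyp=None,None,None
from fit import keypts
m,b,f=keypts(p);yaw=p[3];e=np.array([np.cos(yaw),np.sin(yaw),0]);u=np.array([0,0,1.]);
ax=(b-m)/np.linalg.norm(b-m);sh=(f-b)/.06
rng=np.random.default_rng(0);o=get_obs()
seeds=[o["q"]]+[rng.uniform(LO,HI) for _ in range(25)]
kx=-ax;kz=-sh;ky=np.cross(kz,kx)
if __name__=="__main__":
  for a in(0,20,40):  # extra tilt of the tool from -z_k toward +x_k at grasp
    for fl in(1,-1):
      tz=np.cos(np.radians(a))*-kz+np.sin(np.radians(a))*kx;ty=fl*ky;R0=R.from_matrix(np.c_[np.cross(ty,tz),ty,tz])
      g=b-.06*ax   # key_grip
      s=ik(g+.019*tz,R0,seeds)
      print("grasp a",a,fl,None if s is None else (np.round(s[0],2),round(s[1],2)))
      kr=R.from_matrix(np.c_[kx,ky,kz]);rel=kr.inv()*R0
      for k in range(6):
        y=A+k*np.pi/3;fr=R.from_euler("z",y);G=np.array([c[0],c[1],.116])+fr.apply([.06,0,0])
        for h in (0,.06):
          t=ik(G+[0,0,h]+(fr*rel).apply([0,0,.019]),fr*rel,seeds)
          if t is not None:print("   final key x yaw",round(np.degrees(y)),"h",h,np.round(t[0],2),round(t[1],2))
E
python3 plan.py
```

```text
socket [ 0.57456265 -0.13442996  0.074     ] AF 0.014525484630204033 corner ang 11.673170702933668 [12.0312388  10.46544247 13.21937914 11.88762351 11.47038724 10.96792917]
grasp a 0 1 (array([-0.11,  0.25,  1.86,  0.94,  1.54, -0.63]), np.float64(0.72))
   final key x yaw 12 h 0 [-0.31  0.21  1.67 -0.    1.26 -2.08] 0.91
   final key x yaw 12 h 0.06 [-0.31  0.15  1.63 -0.    1.36 -2.08] 0.95
   final key x yaw 72 h 0 [-0.25  0.11  1.79 -0.    1.25 -3.08] 0.06
   final key x yaw 72 h 0.06 [-0.25  0.05  1.75 -0.    1.35 -3.08] 0.06
   final key x yaw 132 h 0 [-0.3  -0.02  1.92 -0.    1.24  2.11] 0.66
   final key x yaw 132 h 0.06 [-0.3  -0.09  1.88 -0.    1.35  2.11] 0.7
   final key x yaw 192 h 0 [-0.42 -0.04  1.94 -0.    1.24  0.95] 0.64
   final key x yaw 192 h 0.06 [-0.42 -0.1   1.89 -0.    1.35  0.95] 0.69
   final key x yaw 252 h 0 [-0.46  0.08  1.81  0.    1.24 -0.14] 0.77
   final key x yaw 252 h 0.06 [-0.46  0.02  1.77  0.    1.35 -0.14] 0.81
   final key x yaw 312 h 0 [-0.4   0.2   1.68 -0.    1.26 -1.13] 0.9
   final key x yaw 312 h 0.06 [-0.4   0.14  1.64  0.    1.36 -1.13
[... 3976 characters left out ...]
ey x yaw 72 h 0 [-0.54  0.17  1.83  0.69  1.37 -0.44] 0.75
   final key x yaw 72 h 0.06 [-0.54  0.09  1.81  0.68  1.46 -0.38] 0.77
   final key x yaw 132 h 0 [-0.43  0.36  1.6   0.27  1.82 -1.18] 0.8
   final key x yaw 132 h 0.06 [-0.43  0.29  1.58  0.28  1.91 -1.15] 0.71
   final key x yaw 192 h 0 [-0.27  0.38  1.58 -0.31  1.81 -2.02] 0.71
   final key x yaw 192 h 0.06 [-0.27  0.31  1.56 -0.32  1.9  -2.05] 0.7
   final key x yaw 252 h 0 [-0.18  0.21  1.79 -0.71  1.34 -2.76] 0.31
   final key x yaw 252 h 0.06 [-0.18  0.13  1.76 -0.7   1.41 -2.82] 0.32
   final key x yaw 312 h 0 [-0.25 -0.02  2.04 -0.66  0.62  2.6 ] 0.36
   final key x yaw 312 h 0.06 [-0.25 -0.11  2.01 -0.57  0.72  2.5 ] 0.45
```

```bash
cat > go.py <<'E'
from kin import *
def rel(P,Rt,o=None):
    o=o or get_obs();r=R.from_rotvec(o["tool_rot"]);off=r.inv().apply(P-np.array(o["tool_pos"]));tw=(r.inv()*Rt).as_rotvec(degrees=True)
    print("offset",np.round(off,4).tolist(),"dist",round(np.linalg.norm(off)/.0625,1),"twist",np.round(tw,2).tolist(),"deg/10.7",round(np.linalg.norm(tw)/10.7,1))
    q=np.array(o["q"]);n=15
    qs=[]
    for i in range(1,n+1):
        s=ik(np.array(o["tool_pos"])+(P-o["tool_pos"])*i/n,r*R.from_rotvec(tw*i/n,degrees=True),[q])
        if s is None:print("no ik at",i/n);break
        qs.append(s[0]);q=s[0]
    qs=np.array(qs);print("q end",np.round(q,2),"margin",round(np.minimum(qs-LO,HI-qs).min(),2),"max jump",np.round(abs(np.diff(qs,axis=0)).max(0),2))
E
python3 - <<'E'
from plan import *
from go import rel
ty=ky;tz=-kz;R0=R.from_matrix(np.c_[np.cross(ty,tz),ty,tz]);g=b-.06*ax
print("grip",g,"tz",tz)
rel(g-.081*tz+[0,0,0.0],R0)
E
```

```text
socket [ 0.57456265 -0.13442996  0.074     ] AF 0.014525484630204033 corner ang 11.673170702933668 [12.0312388  10.46544247 13.21937914 11.88762351 11.47038724 10.96792917]
grip [0.53255185 0.22902679 0.11753767] tz [-0.19205826  0.83357909 -0.51793776]
offset [0.1127, -0.2865, -0.005] dist 4.9 twist [50.76, 35.2, -65.91] deg/10.7 8.4
q end [-0.24  0.22  1.8   0.88  1.69 -0.62] margin 0.58 max jump [0.04 0.04 0.03 0.07 0.04 0.11]
```

```bash
python3 -m crank '[{"offset":[0,0,-0.06],"twist":[0,0,0]},{"offset":[0.06,-0.15,-0.06],"twist":[10,7,-13]},{"offset":[0.113,-0.286,-0.005],"twist":[51,35,-66]},{"offset":[0.113,-0.286,-0.005],"twist":[51,35,-66]},{"offset":[0.113,-0.286,-0.005],"twist":[51,35,-66]},{"offset":[0.113,-0.286,-0.005],"twist":[51,35,-66]},{"offset":[0.113,-0.286,-0.005],"twist":[51,35,-66]},{"offset":[0.113,-0.286,-0.005],"twist":[51,35,-66]},{"offset":[0.113,-0.286,-0.005],"twist":[51,35,-66]},{"offset":[0.113,-0.286,-0.005],"twist":[51,35,-66]},{"offset":[0.113,-0.286,-0.005],"twist":[51,35,-66]},{"offset":[0.113,-0.286,-0.005],"twist":[51,35,-66]},{"offset":[0.113,-0.286,-0.005],"twist":[51,35,-66]}]'; python3 log.py
python3 - <<'E'
from fit import *
o=get_obs();C=cam("wrist",o);im=get_image("wrist");g=cut_out("key_grip","wrist");print([(d["confidence"],d["rect"]) for d in g])
r=g[0]["region"].astype(float);np.savez("w2.npz",im=im,K=C[0],T=C[1],r=r)
p=np.load("fit0.npz")["p"];k=render(C,keypts(p));print("iou",np.minimum(k,r).sum()/np.maximum(k,r).sum())
v=im[:,:,::-1].copy();cs=cv2.findContours((k>.5).astype(np.uint8),0,2)[0];cv2.drawContours(v,cs,-1,(0,0,255),1);cs=cv2.findContours((r>.5).astype(np.uint8),0,2)[0];cv2.drawContours(v,cs,-1,(0,255,0),1)
cv2.imwrite("pics/w2.png",v)
E
```

```text
t: 5.6
tool_pos: [0.5469, 0.162, 0.1581]
tool_rot: [-1.38, -1.735, -0.773]
contact_force: [0.3, -0.9, 0.4]
opening: 0.0857
grip_force: 0.0
[(0.91, [320.2, 190.7, 18.6, 176.8])]
iou 0.8748350381008774
```

View pics/w2.png

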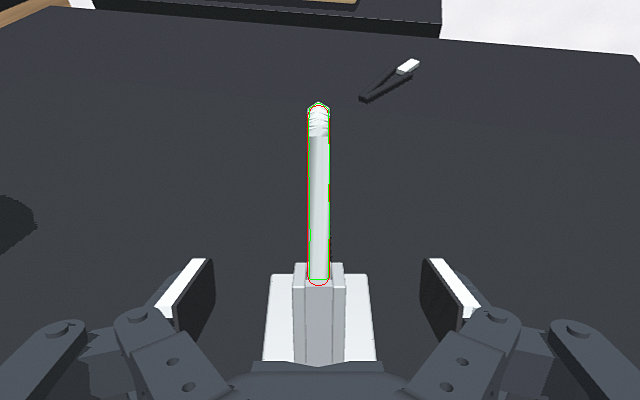

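The picture shows the key upright at column 319, from row 105 (bend) to row 280 (mouth), and the model overlay matches. The pads are centred on it, so I'll close in and grip.

```bash
python3 -m crank '[{"offset":[0,0,0.05],"twist":[0,0,0]},{"offset":[0,0,0.08],"twist":[0,0,0]},{"offset":[0,0,0.1],"twist":[0,0,0]},{"offset":[0,0,0.1],"twist":[0,0,0]}]'; python3 -m crank '[{"offset":[0,0,0],"twist":[0,0,0]},{"offset":[0,0,0],"twist":[0,0,0]},{"offset":[0,0,0],"twist":[0,0,0]},{"offset":[0,0,0],"twist":[0,0,0]},{"offset":[0,0,0],"twist":[0,0,0]},{"offset":[0,0,0],"twist":[0,0,0]}]' 0 80; python3 log.py
```

```text
t: 6.2
tool_pos: [0.526, 0.2459, 0.1051]
tool_rot: [-1.378, -1.733, -0.77]
contact_force: [0.8, -0.8, 0.5]
opening: 0.0853
grip_force: 0.0
t: 6.95
tool_pos: [0.5274, 0.245, 0.1059]
tool_rot: [-1.38, -1.734, -0.773]
contact_force: [0.7, -2.2, 0.9]
opening: 0.0125
grip_force: 78.0
```

```bash
python3 -m crank '[{"offset":[0.008,0,0],"twist":[0,0,0]},{"offset":[0.02,0,0],"twist":[0,0,0]},{"offset":[0.02,0,0],"twist":[0,0,0]}]'; python3 -m crank '[{"offset":[0.015,0,0],"twist":[0,0,0]},{"offset":[0.03,0,0],"twist":[0,0,0]},{"offset":[0.05,0,0],"twist":[0,0,0]},{"offset":[0.08,0,0],"twist":[0,0,0]},{"offset":[0.1,0,0],"twist":[0,0,0]},{"offset":[0.1,0,0],"twist":[0,0,0]}]';python3 log.py
python3 - <<'E'
from fit import *
o=get_obs();out=[]
for n,q in(("scene",0),("top",0),("wrist",0)):
    C=cam(n,o);im=get_image(n);g=cut_out("key_grip",n);print(n,[(d["confidence"],d["rect"]) for d in g[:2]])
    np.savez(f"lift_{n}.npz",im=im,K=C[0],T=C[1],r=g[0]["region"] if g else 0)
    out.append(im[:,:,::-1])
a,b,c=out
cv2.imwrite("pics/l.png",np.hstack([cv2.resize(a[90:290,340:540],(300,300)),cv2.resize(b[160:360,140:340],(300,300)),cv2.resize(c[50:350,220:420],(200,300))]))
E
```

```text
t: 7.32
tool_pos: [0.5246, 0.2556, 0.1232]
tool_rot: [-1.379, -1.734, -0.772]
contact_force: [-0.2, -0.6, -0.7]
opening: 0.0121
grip_force: 77.9
t: 8.07
tool_pos: [0.5138, 0.3065, 0.2106]
tool_rot: [-1.377, -1.737, -0.774]
contact_force: [0.2, 0.4, -2.6]
opening: 0.0123
grip_force: 78.0
scene [(0.69, [476.5, 178.3, 99.7, 60.8])]
top [(0.71, [151.9, 292.1, 84.0, 32.6])]
wrist [(0.74, [319.1, 232.3, 43.9, 269.2])]
```

View pics/l.png

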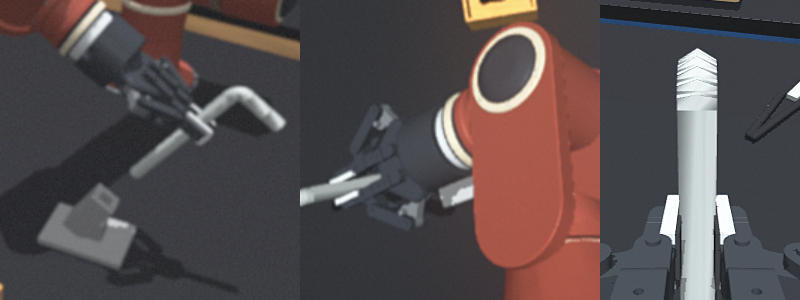

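```bash
cat > infit.py <<'E'
from fit import *
def keytool(p,end=.17):  # sx,sy,sz,pitch(about y),yaw(about z),roll about x
    r=R.from_euler("xyz",[p[5] if len(p)>5 else 0,p[3],p[4]]);g=np.array([p[0],p[1],-.019+p[2]])
    b=g+r.apply([.06,0,0]);return g+r.apply([.06-end,0,0]),b,b+r.apply([0,0,.06])
E
python3 - <<'E'
from infit import *
o=get_obs();tr=R.from_rotvec(o["tool_rot"]);tp=np.array(o["tool_pos"])
V=[]
yy,xx=np.mgrid[:400,:640]
for n in("scene","top","wrist"):
    d=np.load(f"lift_{n}.npz");C=(d["K"],d["T"]);m=d["r"].astype(float)
    if n=="wrist":w=(yy<190)*1.
    else:
        c=proj(C,tp-.019*tr.apply([0,0,1]));f=.045*C[0][0,0]/np.linalg.norm(C[1][:3,3]-tp);w=((xx-c[0])**2+(yy-c[1])**2>f*f)*1.
    V.append((C,m,w,n))
def cost(p,vs=V,pr=0):
    c=0
    for C,m,w,n in vs:
        K=[tr.apply(x)+tp for x in keytool(p)];r=render(C,K,.0145)
        i=1-(np.minimum(r,m)*w).sum()/(np.maximum(r,m)*w).sum();c+=i
        if pr:print(n,round(1-i,3))
    return c+.02*((np.array(p)/[.006,.003,.004,.06,.06,.1])**2).sum()
for vs in(V,V[2:],V[:1]):
    s=np.vstack([np.zeros(6),np.diag([.006,.003,.004,.06,.06,.1])])
    r=minimize(cost,s[0],args=(vs,),method="Nelder-Mead",options=dict(initial_simplex=s,maxiter=600))
    print(r.fun,np.round(r.x[:3]*1e3,2),np.round(np.degrees(r.x[3:]),2));
    if vs is V:np.save("inhand.npy",r.x);cost(r.x,V,1)
E
```

```text
0.8531529002533893 [ 5.46 -0.28 -1.41] [-0.38  1.48  0.8 ]
scene 0.792
top 0.571
wrist 0.807
0.19408970168655745 [ 5.49  0.12 -1.11] [ 0.72  0.39 -0.88]
0.20694990960914167 [ 3.56 -0.54 -1.36] [-0.62  1.16  2.99]
```

```bash
cat > tgt.py <<'E'
from go import *
def Rt(yaw,pitch=0):
    y=np.radians(yaw);x=-np.array([np.cos(y),np.sin(y),0]);z=np.array([0,0,-1.]);return R.from_matrix(np.c_[x,np.cross(z,x),z])
E
python3 - <<'E'
from tgt import *
o=get_obs();r=Rt(311.7);S=np.array([.5746,-.1344,.074])
P=S-r.apply([.1,0,.075]);print(P)
rel(P+[0,0,.05],r)
rel(np.array(o["tool_pos"])+[0,0,.05],r)
E
```

```text
[ 0.64112304 -0.20906382  0.149     ]
offset [-0.2803, 0.0075, -0.4498] dist 8.5 twist [14.23, -57.82, -26.21] deg/10.7 6.1
q end [-0.43  0.19  1.52 -0.    1.43 -1.15] margin 0.75 max jump [0.04 0.01 0.03 0.08 0.05 0.05]
offset [0.0428, -0.0004, -0.0258] dist 0.8 twist [14.23, -57.82, -26.21] deg/10.7 6.1
q end [ 0.41 -0.03  1.65  0.    1.52 -0.32] margin 0.74 max jump [0.03 0.01 0.02 0.07 0.01 0.01]
```

```bash
python3 -m crank '[{"offset":[0.04,0,-0.02],"twist":[3,-11,-5]},{"offset":[0.043,0,-0.026],"twist":[14.2,-57.8,-26.2]},{"offset":[0.043,0,-0.026],"twist":[14.2,-57.8,-26.2]},{"offset":[0.043,0,-0.026],"twist":[14.2,-57.8,-26.2]},{"offset":[-0.28,0.0075,-0.45],"twist":[14.2,-57.8,-26.2]},{"offset":[-0.28,0.0075,-0.45],"twist":[14.2,-57.8,-26.2]},{"offset":[-0.28,0.0075,-0.45],"twist":[14.2,-57.8,-26.2]},{"offset":[-0.28,0.0075,-0.45],"twist":[14.2,-57.8,-26.2]},{"offset":[-0.28,0.0075,-0.45],"twist":[14.2,-57.8,-26.2]},{"offset":[-0.28,0.0075,-0.45],"twist":[14.2,-57.8,-26.2]},{"offset":[-0.28,0.0075,-0.45],"twist":[14.2,-57.8,-26.2]},{"offset":[-0.28,0.0075,-0.45],"twist":[14.2,-57.8,-26.2]},{"offset":[-0.28,0.0075,-0.45],"twist":[14.2,-57.8,-26.2]},{"offset":[-0.28,0.0075,-0.45],"twist":[14.2,-57.8,-26.2]},{"offset":[-0.28,0.0075,-0.45],"twist":[14.2,-57.8,-26.2]}]'; python3 log.py
python3 - <<'E'
from tgt import *
r=Rt(311.7);S=np.array([.5746,-.1344,.074])
rel(S-r.apply([.1,0,.075]),r)
E
```

```text
t: 10.25
tool_pos: [0.6413, -0.208, 0.1997]
tool_rot: [-1.285, -2.866, -0.004]
contact_force: [0.8, -0.2, -3.0]
opening: 0.0121
grip_force: 78.3
offset [-0.0008, -0.001, 0.0507] dist 0.8 twist [0.13, -0.1, -0.01] deg/10.7 0.0
q end [-0.43  0.23  1.56 -0.    1.35 -1.15] margin 1.02 max jump [0.   0.   0.   0.   0.01 0.  ]
```

```bash
python3 -m crank '[{"offset":[0,0,0.03],"twist":[0,0,0]},{"offset":[0,0,0.05],"twist":[0,0,0]},{"offset":[0,0,0.05],"twist":[0,0,0]}]'; python3 log.py
python3 - <<'E'
from infit import *
o=get_obs();C=cam("wrist",o);im=get_image("wrist");g=cut_out("socket","wrist");print([(d["confidence"],d["rect"]) for d in g[:2]])
k=cut_out("key_grip","wrist");print([(d["confidence"],d["rect"]) for d in k[:2]])
np.savez("w3.npz",im=im,K=C[0],T=C[1],r=k[0]["region"])
u,v=map(int,g[0]["rect"][:2]);print(u,v,onz(C,*g[0]["rect"][:2],.074))
a=cv2.resize(im[max(v-30,0):max(v-30,0)+60,u-30:u+30,::-1],(480,480),interpolation=cv2.INTER_CUBIC)
b=cv2.resize(im[:300,240:400,::-1],(256,480));print(max(v-30,0),u-30)
cv2.imwrite("pics/w3.png",np.hstack([a,b]))
E
```

```text
t: 10.62
tool_pos: [0.6402, -0.2068, 0.1476]
tool_rot: [-1.282, -2.864, -0.003]
contact_force: [-0.5, 0.5, -2.7]
opening: 0.0124
grip_force: 78.2
[(0.69, [314.9, 58.7, 59.4, 60.8])]
[(0.73, [319.1, 232.8, 39.7, 270.3])]
314 58 [ 0.57681239 -0.13661031  0.074     ]
28 284
```

View pics/w3.png

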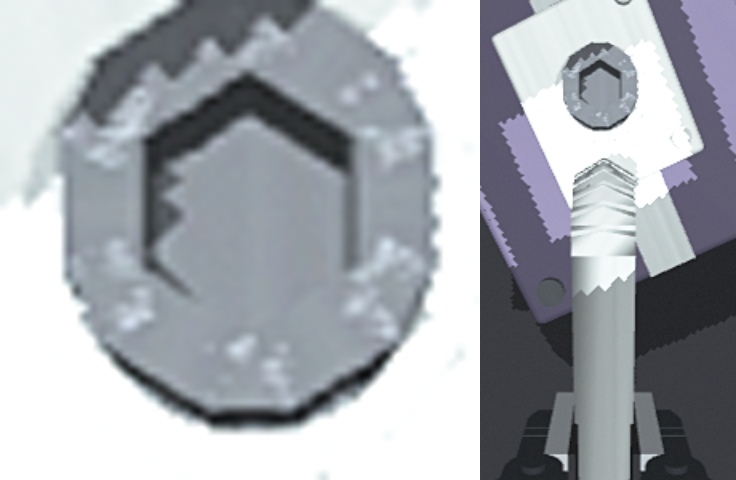

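The view shows the socket hexagon with a corner straight up, so it is aligned with the key's yaw. The socket centre is near pixel (314.9,52.2), and the key's bend apex is near (318,98.7).

```bash
python3 - <<'E'
from tgt import *
import cv2
d=np.load("w3.npz");C=(d["K"],d["T"]);o=get_obs();tr=R.from_rotvec(o["tool_rot"]);tp=np.array(o["tool_pos"])
for v in(51.7,52.3):
  S=onz(C,314.9,v,.074);print(S,"tool",tr.inv().apply(S-tp))
r=d["r"]
for row in(110,130,150,180,210):
  c=np.flatnonzero(r[row]);print(row,c.min(),c.max(),c.mean())
print("rel tilt",tr.as_matrix()[:,2],np.flatnonzero(r.any(1))[:1])
rel(np.array(tp),Rt(311.7))
E
```

```text
[ 0.57431693 -0.13380203  0.074     ] tool [ 0.10123715 -0.00143853  0.077642  ]
[ 0.57452984 -0.13404162  0.074     ] tool [ 0.10091663 -0.00143919  0.07764277]
110 299 336 317.5
130 297 336 316.5
150 296 336 316.0
180 298 336 317.0
210 298 336 317.0
rel tilt [ 3.74122949e-03  1.02341448e-04 -9.99992996e-01] [98]
offset [0.0, 0.0, 0.0] dist 0.0 twist [0.16, 0.14, 0.04] deg/10.7 0.0
q end [-0.42  0.23  1.56  0.    1.36 -1.15] margin 1.02 max jump [0. 0. 0. 0. 0. 0.]
```

```bash
python3 -m crank '[{"offset":[0.0367,-0.0014,0],"twist":[0,0,0]},{"offset":[0.0367,-0.0014,0.02],"twist":[0,0,0]},{"offset":[0.0367,-0.0014,0.032],"twist":[0,0,0]},{"offset":[0.0367,-0.0014,0.032],"twist":[0,0,0]},{"offset":[0.0367,-0.0014,0.032],"twist":[0,0,0]}]'; python3 -m crank '[{"offset":[0,0,0.003],"twist":[0,0,0]},{"offset":[0,0,0.005],"twist":[0,0,0]},{"offset":[0,0,0.007],"twist":[0,0,0]},{"offset":[0,0,0.007],"twist":[0,0,0]}]'
```

```text
t: 11.4
tool_pos: [0.617, -0.1826, 0.1189]
tool_rot: [1.285, 2.864, 0.002]
contact_force: [-0.5, -0.8, -3.4]
opening: 0.0125
grip_force: 78.4
t: 11.9
tool_pos: [0.6178, -0.183, 0.1141]
tool_rot: [1.283, 2.862, 0.002]
contact_force: [0.3, -1.3, 5.0]
opening: 0.0125
grip_force: 79.4
```

```bash
python3 -m crank '[{"offset":[0,0,0.001],"twist":[0,0,0]},{"offset":[0,0,0.002],"twist":[0,0,0]},{"offset":[0,0,0.002],"twist":[0,0,0]}]'
```

```text
t: 12.28
tool_pos: [0.6179, -0.183, 0.1126]
tool_rot: [1.283, 2.862, 0.002]
contact_force: [0.2, -1.0, 6.4]
opening: 0.0121
grip_force: 79.6
```

```bash
python3 -m crank '[{"offset":[0,0,0.001],"twist":[0,0,0]},{"offset":[0,0,0.002],"twist":[0,0,0]},{"offset":[0,0,0.002],"twist":[0,0,0]}]'; python3 - <<'E'
from h import *
import cv2
o=get_obs();print(np.round(o["contact_force"],2),np.round(o["wrist_torque"],3),np.round(R.from_rotvec(o["tool_rot"]).inv().apply(o["wrist_torque"]),3))
im=get_image("wrist");k=cut_out("key_grip","wrist");r=k[0]["region"];print(np.flatnonzero(r.any(1))[:1])
a=cv2.resize(im[40:190,260:380,::-1],(480,600))
s=get_image("scene")[:,:,::-1];c=s[110:210,220:270+30];
cv2.imwrite("pics/i1.png",np.hstack([a,cv2.resize(s[130:230,230:283],(318,600),interpolation=cv2.INTER_CUBIC)]))
E
```

```text
t: 12.65
tool_pos: [0.6159, -0.1818, 0.1072]
tool_rot: [1.285, 2.867, 0.002]
contact_force: [-0.6, 0.4, -2.7]
opening: 0.012
grip_force: 78.5
[-0.63  0.45 -2.66] [0.09  0.219 0.081] [ 0.104  0.213 -0.08 ]
[98]
```

View pics/i1.png

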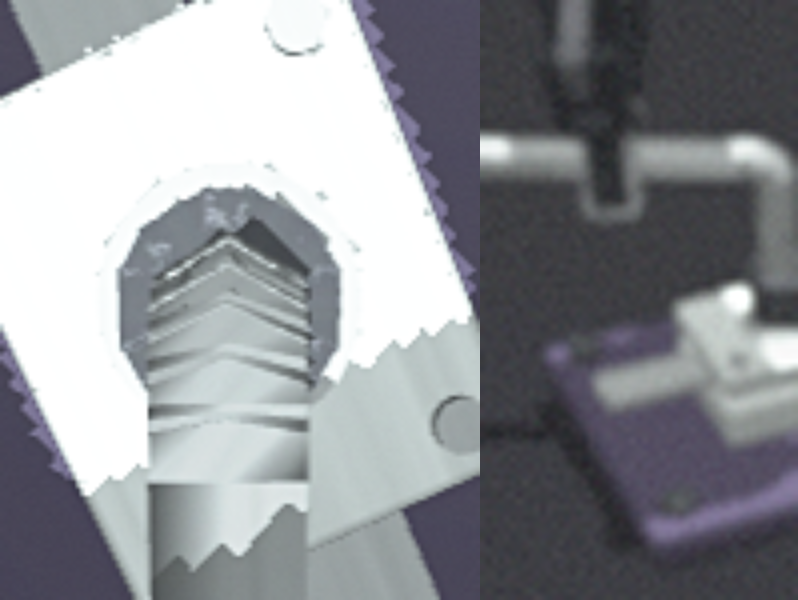

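The force is back to the key's own weight, and the wrist view shows the head ring symmetric around the key (key centre column ~317). It has entered the socket, so I'll keep going down.

```bash
python3 -m crank '[{"offset":[0,0,0.002],"twist":[0,0,0]},{"offset":[0,0,0.004],"twist":[0,0,0]},{"offset":[0,0,0.006],"twist":[0,0,0]},{"offset":[0,0,0.006],"twist":[0,0,0]}]';python3 -m crank '[{"offset":[0,0,0.0015],"twist":[0,0,0]},{"offset":[0,0,0.003],"twist":[0,0,0]},{"offset":[0,0,0.003],"twist":[0,0,0]}]'
```

```text
t: 13.3
tool_pos: [0.6162, -0.1819, 0.1011]
tool_rot: [1.285, 2.866, 0.002]
contact_force: [-2.2, 0.3, -2.2]
opening: 0.0124
grip_force: 78.4
t: 13.68
tool_pos: [0.6164, -0.182, 0.0985]
tool_rot: [1.284, 2.866, 0.002]
contact_force: [-2.9, 0.1, -1.5]
opening: 0.0122
grip_force: 78.6
```

```bash
python3 -m crank '[{"offset":[0,0,0.001],"twist":[0,0,0]},{"offset":[0,0,0.002],"twist":[0,0,0]},{"offset":[0,0,0.002],"twist":[0,0,0]}]';python3 -m crank '[{"offset":[0,0,0.001],"twist":[0,0,0]},{"offset":[0,0,0.0015],"twist":[0,0,0]},{"offset":[0,0,0.0015],"twist":[0,0,0]}]'
```

```text
t: 14.05
tool_pos: [0.6168, -0.1822, 0.0972]
tool_rot: [1.284, 2.865, 0.002]
contact_force: [-3.3, -0.3, 2.0]
opening: 0.0125
grip_force: 79.0
t: 14.42
tool_pos: [0.6172, -0.1826, 0.0965]
tool_rot: [1.283, 2.863, 0.002]
contact_force: [-2.2, -1.2, 5.4]
opening: 0.0122
grip_force: 79.5
```

```bash
python3 -m crank '[{"offset":[0,0,-0.001],"twist":[0,0,0]},{"offset":[0,0,-0.001],"twist":[0,0,0]},{"offset":[0,0,-0.001],"twist":[0,0,0]},{"offset":[0,0,-0.001],"twist":[0,0,0]},{"offset":[0,0,-0.001],"twist":[0,0,0]}]' 0.5; python3 log.py; python3 - <<'E'
from tgt import *
import cv2
o=get_obs();C=cam("wrist",o);im=get_image("wrist");k=cut_out("key_grip","wrist");r=k[0]["region"];print(k[0]["confidence"],np.flatnonzero(r.any(1))[[0,-1]])
for row in(110,150,200,250,300,350):
  c=np.flatnonzero(r[row]);print(row,c[[0,-1]] if len(c) else 0)
tr=R.from_rotvec(o["tool_rot"]);print("socket in tool",tr.inv().apply(np.array([.5744,-.134,.074])-o["tool_pos"]))
P=np.array([.5744,-.134,.074]);r2=Rt(311.7);rel(P-r2.apply([.148,0,0.00]),r2)
cv2.imwrite("pics/r1.png",im[:,:,::-1])
E
```

```text
t: 15.05
tool_pos: [0.6166, -0.1821, 0.096]
tool_rot: [1.284, 2.865, 0.002]
contact_force: [-1.4, 1.5, 1.1]
opening: 0.0426
grip_force: 0.0
0.68 [ 97 367]
110 [302 333]
150 [297 338]
200 [298 336]
250 [300 336]
300 [302 334]
350 [302 334]
socket in tool [0.06394635 0.00044924 0.02197721]
offset [-0.0841, 0.0005, 0.0222] dist 1.4 twist [0.12, 0.06, 0.01] deg/10.7 0.0
q end [-0.45  0.39  1.5   0.    1.26 -1.18] margin 0.91 max jump [0.   0.01 0.01 0.   0.   0.  ]
```

View pics/r1.png

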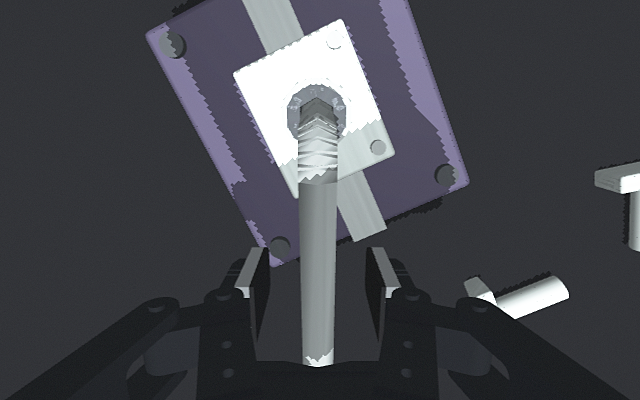

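The key stands sagged in the screw, straddled by the pads (its columns ~302–336). The grip on the right is well clear. Next I'll move out along the long arm.

```bash
python3 -m crank '[{"offset":[-0.04,0.0005,0.008],"twist":[0,0,0]},{"offset":[-0.084,0.0005,0.02],"twist":[0,0,0]},{"offset":[-0.084,0.0005,0.02],"twist":[0,0,0]},{"offset":[-0.084,0.0005,0.02],"twist":[0,0,0]}]'; python3 -m crank '[{"offset":[0,0,0],"twist":[0,0,0]},{"offset":[0,0,0],"twist":[0,0,0]},{"offset":[0,0,0],"twist":[0,0,0]}]' 0.26; python3 -m crank '[{"offset":[0.001,-0.013,0],"twist":[0,0,5]},{"offset":[0.001,-0.013,0],"twist":[0,0,5]},{"offset":[0.001,-0.013,0],"twist":[0,0,5]}]'; python3 -c "
from h import *
o=get_obs();print(R.from_rotvec(o['tool_rot']).inv().apply(o['contact_force']))"
```

```text
t: 15.65
tool_pos: [0.6725, -0.244, 0.076]
tool_rot: [1.285, 2.866, 0.003]
contact_force: [0.2, -0.1, 1.1]
opening: 0.0428
grip_force: 0.0
t: 16.02
tool_pos: [0.6728, -0.244, 0.0768]
tool_rot: [1.283, 2.865, 0.002]
contact_force: [-0.4, -0.4, -0.5]
opening: 0.0223
grip_force: 0.0
t: 16.4
tool_pos: [0.6628, -0.2521, 0.0765]
tool_rot: [1.406, 2.807, 0.003]
contact_force: [0.5, 0.7, -0.6]
opening: 0.0221
grip_force: 0.3
[0.25852468 0.87594834 0.61757892]
```

```bash
python3 -m crank '[{"offset":[0.0001,-0.0064,0],"twist":[0,0,2.5]},{"offset":[0.0006,-0.0129,0],"twist":[0,0,5]},{"offset":[0.0013,-0.0193,0],"twist":[0,0,7.5]},{"offset":[0.0022,-0.0256,0],"twist":[0,0,10]},{"offset":[0.0022,-0.0256,0],"twist":[0,0,10]}]'; cat > st.py <<'E'
from h import *
o=get_obs();r=R.from_rotvec(o['tool_rot']);p=np.array(o['tool_pos'])-[.5744,-.134,0]
print("F tool",np.round(r.inv().apply(o['contact_force']),1),"r",round(np.hypot(p[0],p[1]),4),"az",round(np.degrees(np.arctan2(p[1],p[0]))%360,1),"tool yaw",round(np.degrees(np.arctan2(*(-r.as_matrix()[1::-1,0])))%360,1),"op",o["opening"],o["t"])
E
python3 st.py
```

```text
t: 17.02
tool_pos: [0.6417, -0.2653, 0.0771]
tool_rot: [1.648, 2.67, 0.007]
contact_force: [6.0, 4.6, 2.0]
opening: 0.0223
grip_force: 3.6
F tool [ 1.4  7.4 -2. ] r 0.1476 az 297.1 tool yaw 296.6 op 0.022346726173284405 17.025
```

```bash
python3 -m crank '[{"offset":[0.0001,-0.0064,0],"twist":[0,0,2.5]},{"offset":[0.0006,-0.0129,0],"twist":[0,0,5]},{"offset":[0.0013,-0.0193,0],"twist":[0,0,7.5]},{"offset":[0.0022,-0.0256,0],"twist":[0,0,10]},{"offset":[0.0022,-0.0256,0],"twist":[0,0,10]}]'; python3 st.py;  python3 -m crank '[{"offset":[0.0001,-0.0064,0],"twist":[0,0,2.5]},{"offset":[0.0006,-0.0129,0],"twist":[0,0,5]},{"offset":[0.0013,-0.0193,0],"twist":[0,0,7.5]},{"offset":[0.0022,-0.0256,0],"twist":[0,0,10]},{"offset":[0.0022,-0.0256,0],"twist":[0,0,10]}]'; python3 st.py
```

```text
t: 17.65
tool_pos: [0.6181, -0.2751, 0.0772]
tool_rot: [1.874, 2.515, 0.008]
contact_force: [6.8, 3.2, 1.0]
opening: 0.0223
grip_force: 3.7
F tool [ 1.1  7.5 -0.9] r 0.1477 az 287.2 tool yaw 286.6 op 0.02233165611269203 17.65
t: 18.27
tool_pos: [0.5931, -0.2807, 0.0773]
tool_rot: [2.086, 2.342, 0.008]
contact_force: [6.3, 2.3, 1.1]
opening: 0.0223
grip_force: 3.7
F tool [ 1.6  6.6 -1.1] r 0.1478 az 277.3 tool yaw 276.6 op 0.022254168763397 18.275
```

```bash
python3 -m crank '[{"offset":[0.0001,-0.0064,0],"twist":[0,0,2.5]},{"offset":[0.0006,-0.0129,0],"twist":[0,0,5]},{"offset":[0.0013,-0.0193,0],"twist":[0,0,7.5]},{"offset":[0.0022,-0.0256,0],"twist":[0,0,10]},{"offset":[0.0022,-0.0256,0],"twist":[0,0,10]}]'; python3 st.py;  python3 -m crank '[{"offset":[0.0001,-0.0064,0],"twist":[0,0,2.5]},{"offset":[0.0006,-0.0129,0],"twist":[0,0,5]},{"offset":[0.0006,-0.0129,0],"twist":[0,0,5]}]'; python3 st.py
```

```text
t: 18.9
tool_pos: [0.5676, -0.2818, 0.0774]
tool_rot: [2.282, 2.151, 0.008]
contact_force: [7.0, 1.2, 1.1]
opening: 0.0222
grip_force: 3.7
F tool [ 1.6  6.9 -1.1] r 0.148 az 267.4 tool yaw 266.6 op 0.022207798743656623 18.9
t: 19.27
tool_pos: [0.5548, -0.2807, 0.0774]
tool_rot: [2.373, 2.049, 0.008]
contact_force: [8.2, 1.4, 0.5]
opening: 0.0222
grip_force: 3.7
F tool [ 2.5  7.9 -0.4] r 0.148 az 262.4 tool yaw 261.6 op 0.022206827495937477 19.275
```

```bash
python3 -m crank '[{"offset":[0.0001,-0.0064,0],"twist":[0,0,2.5]},{"offset":[0.0001,-0.0064,0],"twist":[0,0,2.5]}]'; python3 st.py
```

```text
t: 19.52
tool_pos: [0.5486, -0.2798, 0.0774]
tool_rot: [2.418, 1.997, 0.008]
contact_force: [7.5, 0.6, 0.4]
opening: 0.0221
grip_force: 3.7
F tool [ 2.   7.3 -0.4] r 0.148 az 260.0 tool yaw 259.1 op 0.022136846488272872 19.525
```

Still on steady friction. I'll continue in small steps, with one check per step.

```bash
python3 -m crank '[{"offset":[0.0001,-0.0052,0],"twist":[0,0,2]},{"offset":[0.0001,-0.0052,0],"twist":[0,0,2]}]' | grep zzz; python3 st.py; python3 -m crank '[{"offset":[0.0001,-0.0052,0],"twist":[0,0,2]},{"offset":[0.0001,-0.0052,0],"twist":[0,0,2]}]'| grep zzz; python3 st.py
```

```text
F tool [ 3.5  7.  -0.8] r 0.1481 az 258.0 tool yaw 257.1 op 0.021997117963292404 19.775
F tool [ 2.3  7.4 -1.4] r 0.148 az 256.0 tool yaw 255.1 op 0.02175663669605424 20.025
```

```bash
python3 -m crank '[{"offset":[0.0001,-0.0039,0],"twist":[0,0,1.5]},{"offset":[0.0001,-0.0039,0],"twist":[0,0,1.5]}]' | grep zzz; python3 st.py
```

```text
F tool [ 1.7  7.9 -1. ] r 0.148 az 254.5 tool yaw 253.6 op 0.02208513869415501 20.275
```

```bash
python3 -m crank '[{"offset":[0.0001,-0.0039,0],"twist":[0,0,1.5]},{"offset":[0.0001,-0.0039,0],"twist":[0,0,1.5]}]' | grep zzz; python3 st.py
```

```text
F tool [ 1.1  7.1 -1.2] r 0.1481 az 253.0 tool yaw 252.1 op 0.022188888090648732 20.525
```

```bash
cat >> st.py <<'E'
import sys
sys.exit(1 if abs(r.inv().apply(o['contact_force'])[1])>9.3 else 0)
E
python3 -m crank '[{"offset":[0,-0.0026,0],"twist":[0,0,1]},{"offset":[0,-0.0026,0],"twist":[0,0,1]}]' >/dev/null; python3 st.py && python3 -m crank '[{"offset":[0,-0.0026,0],"twist":[0,0,1]},{"offset":[0,-0.0026,0],"twist":[0,0,1]}]' >/dev/null && python3 st.py && python3 -m crank '[{"offset":[0,-0.0026,0],"twist":[0,0,1]},{"offset":[0,-0.0026,0],"twist":[0,0,1]}]' >/dev/null && python3 st.py && python3 -m crank '[{"offset":[0,-0.0026,0],"twist":[0,0,1]},{"offset":[0,-0.0026,0],"twist":[0,0,1]}]' >/dev/null && python3 st.py && python3 -m crank '[{"offset":[0,-0.0026,0],"twist":[0,0,1]},{"offset":[0,-0.0026,0],"twist":[0,0,1]}]' >/dev/null && python3 st.py && python3 -m crank '[{"offset":[0,-0.0026,0],"twist":[0,0,1]},{"offset":[0,-0.0026,0],"twist":[0,0,1]}]' >/dev/null && python3 st.py && python3 -m crank '[{"offset":[0,-0.0026,0],"twist":[0,0,1]},{"offset":[0,-0.0026,0],"twist":[0,0,1]}]' >/dev/null && python3 st.py && python3 -m crank '[{"offset":[0,-0.0026,0],"twist":[0,0,1]},{"offset":[0,-0.0026,0],"twist":[0,0,1]}]' >/dev/null && python3 st.py
```

```text
F tool [ 2.1  7.3 -1.4] r 0.148 az 252.1 tool yaw 251.1 op 0.022291651055356593 20.775
F tool [ 3.   7.8 -1.6] r 0.1481 az 251.1 tool yaw 250.1 op 0.02201279880744933 21.025
F tool [ 3.1  6.9 -0.5] r 0.1481 az 250.1 tool yaw 249.1 op 0.022129816759529068 21.275
F tool [ 2.8  6.9 -1.7] r 0.1481 az 249.1 tool yaw 248.1 op 0.02191095782535643 21.525
F tool [ 2.1  6.7 -1.3] r 0.1481 az 248.1 tool yaw 247.1 op 0.0225288073765851 21.775
F tool [ 2.8  8.8 -0.2] r 0.148 az 247.3 tool yaw 246.1 op 0.022435413788070485 22.025
F tool [ 2.9 10.4 -0.2] r 0.1479 az 246.5 tool yaw 245.1 op 0.021872438205190255 22.275
```

```bash
python3 -m crank '[{"offset":[0,-0.0014,0],"twist":[0,0,0.5]},{"offset":[0,-0.0014,0],"twist":[0,0,0.5]}]' >/dev/null; python3 st.py;python3 -c "
from h import *
for i in range(3):
  o=get_obs();print(np.round(o['contact_force'],1))"
```

```text
F tool [ 4.5 11.3 -0.9] r 0.1479 az 246.1 tool yaw 244.6 op 0.022759862145904444 22.525
[12.1 -0.8  1. ]
[12.1 -0.8  1. ]
[12.1 -0.8  1. ]
```

```bash
python3 -m crank '[{"offset":[0,-0.0014,0],"twist":[0,0,0.5]},{"offset":[0,-0.0014,0],"twist":[0,0,0.5]}]' >/dev/null; python3 st.py;  python3 -m crank '[{"offset":[0,-0.0006,0],"twist":[0,0,0]},{"offset":[0,-0.0006,0],"twist":[0,0,0]}]' >/dev/null; python3 st.py
```

```text
F tool [ 5.1 12.  -0.3] r 0.1479 az 245.7 tool yaw 244.1 op 0.022088613098328574 22.775
F tool [ 4.2 12.6 -0.5] r 0.1478 az 245.5 tool yaw 244.1 op 0.022346998271592113 23.025
```

```bash
python3 -m crank '[{"offset":[0,-0.0008,0],"twist":[0,0,0]},{"offset":[0,-0.0008,0],"twist":[0,0,0]},{"offset":[0,-0.0008,0],"twist":[0,0,0]}]' >/dev/null; python3 st.py
```

```text
F tool [ 4.3 12.5 -0.1] r 0.1479 az 245.3 tool yaw 244.1 op 0.022002692326550503 23.4
```

```bash
python3 -m crank '[{"offset":[0,-0.0014,0],"twist":[0,0,0.3]},{"offset":[0,-0.0014,0],"twist":[0,0,0.3]},{"offset":[0,-0.0014,0],"twist":[0,0,0.3]}]' >/dev/null; python3 st.py
```

```text
F tool [ 4.6 12.6  0.8] r 0.1479 az 244.9 tool yaw 243.8 op 0.022260520168390165 23.775
```

```bash
cat > ky.py <<'E'
from h import *
o=get_obs();C=cam("wrist",o);im=get_image("wrist");k=cut_out("key_grip","wrist");r=k[0]["region"]
rows=[i for i in np.flatnonzero(r.any(1)) if True];print(k[0]["confidence"],rows[0],rows[-1])
tr=R.from_rotvec(o["tool_rot"]);pt=[]
for i in rows[25:-10:4]:
    c=np.flatnonzero(r[i]);p,d=ray(C,(c[0]+c[-1])/2,i)
    # intersect with sagging key height: z=.116-.17*r approx
    z=.11
    for _ in range(5):
        X=p+d*(z-p[2])/d[2];rr=np.hypot(*(X[:2]-[.5744,-.134]));z=.117-.176*rr
    pt.append(X)
pt=np.array(pt);f=np.polyfit(range(len(pt)),pt[:,:2],1)[0];s=-np.sign(f@(np.array([.5744,-.134])-pt[-1,:2]))
v=pt-pt.mean(0);u=np.linalg.svd(v)[2][0];u*=np.sign(u@(pt.mean(0)-[.5744,-.134,.1]))
print("key yaw",np.degrees(np.arctan2(u[1],u[0]))%360,"r range",[round(float(np.hypot(*(x[:2]-[.5744,-.134]))),3) for x in pt[[0,-1]]])
# lateral distance of axis from the screw
n=np.array([-u[1],u[0]]);n/=np.linalg.norm(n);print("axis offset from screw mm",1e3*n@(pt.mean(0)[:2]-[.5744,-.134]))
E
python3 ky.py; python3 st.py
```

```text
F tool [ 4.8 12.9 -0.2] r 0.1479 az 244.9 tool yaw 243.8 op 0.022353062943058902 23.875Traceback (most recent call last):
  File "ky.py", line 2, in <module>
    o=get_obs();C=cam("wrist",o);im=get_image("wrist");k=cut_out("key_grip","wrist");r=k[0]["region"]
                                                                                       ~^^^
IndexError: list index out of range
```

```bash
python3 - <<'E'
from h import *
import cv2
for n in("top","scene","wrist"):
    im=get_image(n)
    np.save(f"z_{n}.npy",im)
    for q in("key_end","key_grip","key_foot"):
        g=cut_out(q,n);print(n,q,[(d["confidence"],d["rect"]) for d in g[:2]])
C=cam("top")
print(proj(C,np.array([[.5744,-.134,.116],[.5744+.15*np.cos(np.radians(246)),-.134+.15*np.sin(np.radians(246)),.09]])))
C=cam("scene");print(proj(C,np.array([[.5744,-.134,.116],[.5744+.15*np.cos(np.radians(246)),-.134+.15*np.sin(np.radians(246)),.09]])))
E
```

```text
top key_end [(0.56, [454.1, 244.6, 88.6, 31.2])]
top key_grip [(0.65, [454.3, 241.5, 86.4, 29.2])]
top key_foot [(0.63, [455.2, 240.4, 86.4, 25.3])]
scene key_end []
scene key_grip [(0.5, [268.4, 157.4, 29.1, 38.3])]
scene key_foot [(0.87, [270.5, 159.1, 25.8, 33.6])]
wrist key_end [(0.85, [317.9, 176.2, 62.0, 352.5])]
wrist key_grip [(0.87, [320.3, 177.4, 60.0, 354.9])]
wrist key_foot [(0.9, [316.4, 176.6, 66.9, 348.6])]
[[418.76935447 228.52293561]
 [491.50961046 254.28777654]]
[[279.40835661 159.39737354]
 [260.05449888 143.1106142 ]]
```

```bash
python3 ky.py; python3 -m crank '[{"offset":[0,-0.0012,0],"twist":[0,0,0]},{"offset":[0,-0.0012,0],"twist":[0,0,0]},{"offset":[0,-0.0012,0],"twist":[0,0,0]}]' >/dev/null; python3 st.py; python3 ky.py
```

```text
0.59 0 352
key yaw 247.3028462987906 r range [0.055, 0.183]
axis offset from screw mm -1.8413027454458302
F tool [ 4.2 12.4 -1. ] r 0.1479 az 244.5 tool yaw 243.8 op 0.022260862137760115 24.95
0.63 0 353
key yaw 246.96015100221882 r range [0.055, 0.183]
axis offset from screw mm -1.8311720550200585
```

```bash
python3 -m crank '[{"offset":[0,-0.0013,0],"twist":[0,0,0.5]},{"offset":[0,-0.0013,0],"twist":[0,0,0.5]},{"offset":[0,-0.0013,0],"twist":[0,0,0.5]}]' >/dev/null; python3 st.py; python3 ky.py;python3 - <<'E'
from h import *
import cv2
w=get_image("wrist")[:,:,::-1];s=get_image("scene")[:,:,::-1];t=get_image("top")[:,:,::-1]
cv2.imwrite("pics/fin.png",np.hstack([cv2.resize(w[:,170:470],(400,533)),np.vstack([cv2.resize(s[110:230,200:350],(333,266),interpolation=cv2.INTER_CUBIC),cv2.resize(t[180:300,370:520],(333,267),interpolation=cv2.INTER_CUBIC)])]))
E
```

```text
F tool [ 4.4 14.2  0.2] r 0.1479 az 244.1 tool yaw 243.3 op 0.022308656475893477 25.425
0.55 0 353
key yaw 246.64812489169117 r range [0.055, 0.184]
axis offset from screw mm -2.0239308183374836
```

View pics/fin.png

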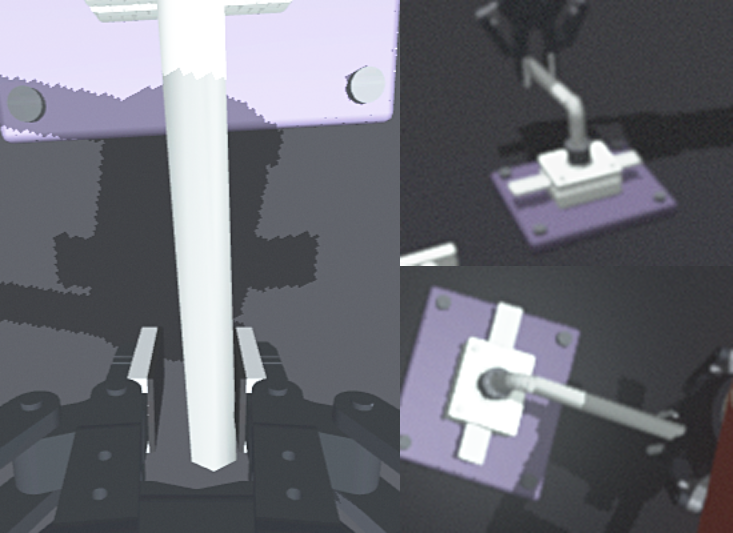

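The key stands seated in the screw with its long arm against the right-hand pad. The force has doubled against the stop, to ~14 N (≈2.1 N m), so I'll push no further and back off.

```bash
python3 -m crank '[{"offset":[0,0.002,0],"twist":[0,0,-0.5]},{"offset":[0,0.007,0],"twist":[0,0,-1]},{"offset":[0,0.0085,0],"twist":[0,0,0]},{"offset":[0,0.0085,0],"twist":[0,0,0]}]'; python3 st.py; python3 -m crank '[{"offset":[0,0,0],"twist":[0,0,0]},{"offset":[0,0,0],"twist":[0,0,0]},{"offset":[0,0,0],"twist":[0,0,0]},{"offset":[0,0,0],"twist":[0,0,0]}]' 0.6; python3 st.py; python3 ky.py; python3 -m crank '[{"offset":[0,0,-0.02],"twist":[0,0,0]},{"offset":[0,0,-0.05],"twist":[0,0,0]},{"offset":[0,0,-0.1],"twist":[0,0,0]},{"offset":[0,0,-0.15],"twist":[0,0,0]},{"offset":[0,0,-0.15],"twist":[0,0,0]},{"offset":[0,0,-0.15],"twist":[0,0,0]}]'; python3 ky.py; python3 ky.py
python3 - <<'E'
from h import *
for n in("top","scene"):
    get_image(n);g=cut_out("key_grip",n);print(n,[(d["confidence"],d["rect"]) for d in g[:2]])
E
```

```text
t: 26.18
tool_pos: [0.5158, -0.2696, 0.078]
tool_rot: [2.667, 1.645, 0.013]
contact_force: [10.3, -0.1, 0.5]
opening: 0.0224
grip_force: 4.9
F tool [ 4.5  9.3 -0.4] r 0.1477 az 246.6 tool yaw 243.3 op 0.022396603403504904 26.175
t: 26.68
tool_pos: [0.5126, -0.2684, 0.076]
tool_rot: [2.672, 1.65, 0.004]
contact_force: [4.8, 1.6, -0.1]
opening: 0.0512
grip_force: 2.0
F tool [3.6 3.6 0.1] r 0.1479 az 245.3 tool yaw 243.4 op 0.051218163204892274 26.675
0.91 0 354
key yaw 252.55258803926316 r range [0.056, 0.183]
axis offset from screw mm -0.5349122347241241
t: 27.52
tool_pos: [0.5112, -0.2687, 0.2256]
tool_rot: [-2.673, -1.65, -0.001]
contact_force: [-0.8, -0.2, 0.5]
opening: 0.051
grip_force: 0.0
0.89 0 218
key yaw 261.0577525501367 r range [0.029, 0.168]
axis offset from screw mm -1.984358972202284
0.63 0 220
key yaw 261.05489945584543 r range [0.028, 0.171]
axis offset from screw mm -1.9771150293397466
top [(0.55, [460.8, 235.3, 98.7, 12.8])]
scene [(0.55, [260.0, 158.6, 39.4, 37.4]), (0.49, [280.9, 181.2, 11.1, 16.8])]
```

```bash
python3 -c "
from station import *
print(finish_job())"
```

```text
the job is handed in; nothing more can be done
None
```

I seated the key's short arm in the cap screw and turned the screw clockwise with the outer half of the long arm, at 148 mm from the screw. The push rose from a steady 7 N to about 14 N (roughly 2.1 N m) against the stop; I then left the key standing, clear of the robot, without measuring the screw's final angle or touching the grips or carton, and handed the job in at about 28 s.

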